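# Shim the soft foot of a camera base plate

### The job

One of the four rubber feet under the camera unit's base plate has gone soft. Press down on the plate's corners one after another with the fingertips until you feel the one that rocks, then push that corner's slotted wedge shim straight in until its upright tab lies flat against the plate's edge. Leave the other three shims where they are, do not lift or shift the plate, and leave the loose things around it alone.

Things in the scene. Friction and masses are not known exactly. Their poses are not given: they have to be found in the camera images.
- plate: grey aluminium plate 180 (its x) by 270 (its y) by 12 mm thick, loose on four like-looking crowned rubber feet 24 mm across, 20 mm high, with a white camera unit (80 x 90 mm, top 88 mm above the plate's top) fixed on its middle, black lens tube to the plate's +x; 3.2 kg. Origin: centre of its underside, 20 mm above the table; z up
- corner_1 (a point): point on the plate's top face over its near left foot (at -62, +108 mm in the plate's x, y), 32 mm above the table: where to press. A corner on the soft foot starts to give at about 3 N, is 4 mm down at about 7 N, then hard; it springs back when let go. A firm corner hardly gives
- corner_2 (a point): point on the plate's top face over its near right foot (at -62, -108 mm in the plate's x, y), 32 mm above the table: where to press. A corner on the soft foot starts to give at about 3 N, is 4 mm down at about 7 N, then hard; it springs back when let go. A firm corner hardly gives
- corner_3 (a point): point on the plate's top face over its far right foot (at +62, -108 mm in the plate's x, y), 32 mm above the table: where to press. A corner on the soft foot starts to give at about 3 N, is 4 mm down at about 7 N, then hard; it springs back when let go. A firm corner hardly gives
- corner_4 (a point): point on the plate's top face over its far left foot (at +62, +108 mm in the plate's x, y), 32 mm above the table: where to press. A corner on the soft foot starts to give at about 3 N, is 4 mm down at about 7 N, then hard; it springs back when let go. A firm corner hardly gives
- tab_1 (a point): middle of the outer face of the upright tab of the near left corner's steel shim, 16 mm above the table. Tab: 50 mm wide (along the plate's x), 4 mm thick, from 1 to 32 mm above the table; two tapered prongs reach 60 mm in from it under the plate, one each side of the foot. The shim slides only along the plate's y; -y of the plate is inward
- tab_2 (a point): middle of the outer face of the upright tab of the near right corner's steel shim, 16 mm above the table. Tab: 50 mm wide (along the plate's x), 4 mm thick, from 1 to 32 mm above the table; two tapered prongs reach 60 mm in from it under the plate, one each side of the foot. The shim slides only along the plate's y; +y of the plate is inward
- tab_3 (a point): middle of the outer face of the upright tab of the far right corner's steel shim, 16 mm above the table. Tab: 50 mm wide (along the plate's x), 4 mm thick, from 1 to 32 mm above the table; two tapered prongs reach 60 mm in from it under the plate, one each side of the foot. The shim slides only along the plate's y; +y of the plate is inward
- tab_4 (a point): middle of the outer face of the upright tab of the far left corner's steel shim, 16 mm above the table. Tab: 50 mm wide (along the plate's x), 4 mm thick, from 1 to 32 mm above the table; two tapered prongs reach 60 mm in from it under the plate, one each side of the foot. The shim slides only along the plate's y; -y of the plate is inward
- shim_1 (a joint): how far the near left corner's shim is pushed in, m: 0 = right out (its tab 32 mm off the plate's edge), 0.032 = fully home against its stop, tab flat against the plate's edge, prongs bearing under the plate. Starts at 0 to 0.010; about 3 N moves it
- shim_2 (a joint): how far the near right corner's shim is pushed in, m: 0 = right out (its tab 32 mm off the plate's edge), 0.032 = fully home against its stop, tab flat against the plate's edge, prongs bearing under the plate. Starts at 0 to 0.010; about 3 N moves it
- shim_3 (a joint): how far the far right corner's shim is pushed in, m: 0 = right out (its tab 32 mm off the plate's edge), 0.032 = fully home against its stop, tab flat against the plate's edge, prongs bearing under the plate. Starts at 0 to 0.010; about 3 N moves it
- shim_4 (a joint): how far the far left corner's shim is pushed in, m: 0 = right out (its tab 32 mm off the plate's edge), 0.032 = fully home against its stop, tab flat against the plate's edge, prongs bearing under the plate. Starts at 0 to 0.010; about 3 N moves it
- filter_cube: dark grey filter cube with a round green glass in its top, 34 mm, between the two right-hand shims; loose, to be left alone; origin at its underside
- objective: upright microscope objective, 33 mm across, 45 mm tall, between the two left-hand shims; loose, to be left alone; origin at its underside
- oil_bottle: small amber oil bottle, 28 mm across, 70 mm tall, beyond the plate; loose, to be left alone; origin at its underside
- slide_box: grey and white slide box, 36 x 88 x 33 mm, beyond the plate; loose, to be left alone; origin at its underside
- canister: grey objective canister with black lid, 42 mm across, 66 mm tall, nearer the robot than the plate; loose, to be left alone; origin at its underside
- driver: screwdriver, 170 mm long, lying nearer the robot than the plate; loose, to be left alone; origin at the middle of its underside
- well_plate: flat clear well plate, 86 x 128 x 15 mm, right of the plate; loose, to be left alone; origin at its underside
Not all that is in view belongs to the job. Leave any purple look-alike of the part that bears tab_3 alone.

How it is judged (in metres and radians):
On the way, in this order (a step that is already met when the one before it is completed fails the run):
1. the fingers press the rocking corner and it dips by 1.5 mm or more (contact force between the fingers and plate above 1 N and height (world z) of any of corner_1, corner_2, corner_3, corner_4 below 0.0305 m), for 0.05 s.
2. that corner's shim is pushed home, its tab flat against the plate's edge (((horizontal distance between foot_soft_c1 and corner_1 below 0.04 m and value of joint shim_1 above 0.0295 m and distance of each of tab_2, tab_3, tab_4 from where it was at the start of the episode below 0.004 m) or (horizontal distance between foot_soft_c1 and corner_2 below 0.04 m and value of joint shim_2 above 0.0295 m and distance of each of tab_1, tab_3, tab_4 from where it was at the start of the episode below 0.004 m) or (horizontal distance between foot_soft_c1 and corner_3 below 0.04 m and value of joint shim_3 above 0.0295 m and distance of each of tab_1, tab_2, tab_4 from where it was at the start of the episode below 0.004 m) or (horizontal distance between foot_soft_c1 and corner_4 below 0.04 m and value of joint shim_4 above 0.0295 m and distance of each of tab_1, tab_2, tab_3 from where it was at the start of the episode below 0.004 m))), for 0.2 s.
At the end, for the whole second after the job is handed in: The shim at the corner over the soft foot is within 2.5 mm of fully home, the other three shims are within 4 mm of where they began, and the plate is at rest, level (within 0.012 rad) and within 8 mm of where it began (((horizontal distance between foot_soft_c1 and corner_1 below 0.04 m and value of joint shim_1 above 0.0295 m and distance of each of tab_2, tab_3, tab_4 from where it was at the start of the episode below 0.004 m) or (horizontal distance between foot_soft_c1 and corner_2 below 0.04 m and value of joint shim_2 above 0.0295 m and distance of each of tab_1, tab_3, tab_4 from where it was at the start of the episode below 0.004 m) or (horizontal distance between foot_soft_c1 and corner_3 below 0.04 m and value of joint shim_3 above 0.0295 m and distance of each of tab_1, tab_2, tab_4 from where it was at the start of the episode below 0.004 m) or (horizontal distance between foot_soft_c1 and corner_4 below 0.04 m and value of joint shim_4 above 0.0295 m and distance of each of tab_1, tab_2, tab_3 from where it was at the start of the episode below 0.004 m)) and linear speed of plate below 0.01 m/s and distance of plate from where it was at the start of the episode below 0.008 m and angle between plate's own z axis and vertical below 0.012 rad); the robot touches nothing.
It fails at once if a shim at a firm corner is pushed in or pulled by more than 6 mm ((not (horizontal distance between foot_soft_c1 and corner_1 below 0.04 m) and distance of tab_1 from where it was at the start of the episode above 0.006 m) or (not (horizontal distance between foot_soft_c1 and corner_2 below 0.04 m) and distance of tab_2 from where it was at the start of the episode above 0.006 m) or (not (horizontal distance between foot_soft_c1 and corner_3 below 0.04 m) and distance of tab_3 from where it was at the start of the episode above 0.006 m) or (not (horizontal distance between foot_soft_c1 and corner_4 below 0.04 m) and distance of tab_4 from where it was at the start of the episode above 0.006 m)).
It fails at once if the plate is lifted by more than 6 mm or shifted by more than 15 mm (height (world z) of plate above 0.026 m or distance of plate from where it was at the start of the episode above 0.015 m).
It fails at once if a loose thing beside the plate is moved or lifted by more than 20 mm (distance of any of filter_cube, objective, oil_bottle, slide_box, canister, driver, well_plate from where it was at the start of the episode above 0.02 m).
It also fails if it takes over 58 s, if anything falls off the work surface, if the arm or the gripper's body presses on something with over 40 N, if the wrist force passes 120 N, or if a joint passes its speed limit or range.

### The arm

A 6-joint arm with a two-finger parallel gripper is mounted at the origin on the work surface. World frame = base frame: x ahead of the robot, y to its left, z up, the work surface at z = 0. Lengths are in mm, angles in rad, forces in N, time in s.
With the tool pointing down it reaches from about 400 to 925 mm from the base axis. Payload 12.5 kg.
Tool frame: the origin (TCP) lies where the fingers leave the gripper's body, on its centre line; the fingertips stand 78 mm ahead of it and the grasp point (between the pads) lies 59 mm ahead of it; z points along the fingers, y is the direction in which the jaws open and shut (so a half turn about z gives the same grasp; the last joint's range is limited). The gripper opens to 95 mm and grips with 3 to 60 N. Pads are 20 mm wide; open, the fingers measure 119 mm over their backs; the gripper's body (75 mm by 180 mm) begins 59 mm behind the grasp point.
Start: joints at [-1.286, 0.491, 1.559, -0, 1.092, -0.106], TCP at [238.102, -577.88, 292.261] pointing down, gripper open.
Joint ranges: [-3.1, 3.1], [-0.84, 2.19], [0.05, 2.79], [-1.13, 4.28], [0.06, 2.93], [-2.69, 2.69]. Speed limits (rad/s): [2.22, 2.22, 2.79, 3.14, 3.14, 3.14].

### API

Orientations are given as [roll, pitch, yaw] about the fixed x, y, z axes, in that order (R = Rz(yaw) Ry(pitch) Rx(roll)).
In Python, from cell import env, viewer, ticket, search_frame gives the robot as it stands.
- The arm moves only by the shell command python3 -m inch 'ROWS'. ROWS is a JSON object of lists of equal length, an entry for each row: "hand": the opening, from 0 (shut) to 1 (fully open); "delta_pos": the shift along the tool's x, y, z in cm, a list of three; "turn": the turn about the tool's z in rad. A call has 1 to 20 rows; each row shifts and turns the commanded pose from where the row before left it, along the tool's axes as they then stand; what a row does not reach is not made up. A row lasts 1/10 s, in which the tool goes at most 50 mm and 8.59 degrees, less where a joint would pass 70% of its speed; a pose out of reach is approached as far as the arm can. A call is refused whole if a number of a shift passes 5 or a number of a turn 0.15, either way. A call with a gripper value outside its range is refused whole. The fingers move at their own pace and stop on an object; the grip force is fixed at half the most. Time passes only in rows, so rows that do not move let the fingers close. It gives the time, the measured TCP pose, the force and the opening at its end, in the units of the state.
- env.state(): the state, without advancing time (a new reading comes with each control period).
- viewer.read_camera(name): name is "scene" or "top"; returns (picture, depth): 480x640x3 uint8, blue, green, red; 480x640 float32, mm along the optical axis (not along the pixel's ray), 0 where there is no reading.
- viewer.get_calibration(name): a dict with "fx", "fy", "cx", "cy" (pixels), "T" (4x4, takes a point from camera to world coordinates). Camera axes: x right, y down, z forward; pixel columns grow to the right and rows downward; lengths in mm; the calibration is good to about 2 mm. A picture is of the moment at which its call begins. get_calibration takes no time and is no camera call.
- ticket.job_done(): hands the job in, once; it reports no verdict.
Trained networks look in the newest picture that a camera, given by its name, has taken for a name from the list of things; names that differ only in an ending like _2 or _b are one class to them, and where a whole thing is asked for, a point or a joint stands for the part that bears it (a point fixed in the world has none). Each returns a list of dicts, best first, with "p" (0 to 1); they miss things now and then, are a little off and sometimes report something else, mostly with a low value. They report only what shows in the picture. A call takes as long as a camera call. They do not tell look-alikes from the thing itself.
- search_frame(camera, label): "centre" ([column, row] in pixels, amid what is visible of it).
The state is a dict: "t": time; "joints": joint angles; "qvel": joint speeds; "tau": joint torques, N m; "eef_pos": TCP position; "tcp_rot": TCP orientation; "ft_force": force on the tool from outside, world axes, zero at the start; "moment": the same for the moment, N m; "opening": opening from 0.0 (shut) to 1.0 (fully open).
Only numpy, scipy, OpenCV 4.12 (cv2) and the standard library are available. Lean on these libraries where they do the work, as an engineer would, in place of code of your own. Each camera call takes 0.05 s, during which the arm holds its last target.

## Working session

There is one attempt and no reset: what is moved stays moved. The work goes in short steps, Python scripts to look and compute and a shell command to move; the robot and the scene stay as the last step left them, time stands still between calls to the robot, and variables do not carry over. Pictures are saved under pics/ and viewed, and the job is handed in when it is done.

```bash
ls; mkdir -p pics; python3 - <<'E'
from cell import env, viewer
import cv2
print(env.state())
for n in("scene","top"):
    im,d=viewer.read_camera(n); cv2.imwrite(f"pics/{n}0.png",im); print(n,viewer.get_calibration(n))
E
```

```text
pics
{'t': 0.0, 'joints': array([-1.28560070e+00,  4.91548868e-01,  1.55945586e+00, -2.50113170e-05,
        1.09169855e+00, -1.05614351e-01]), 'qvel': array([-0.0001626 ,  0.00120149, -0.0007971 ,  0.00070137, -0.00073986,
        0.00015115]), 'tau': array([-1.72777567e-03, -6.12647724e+01, -2.58181000e+01,  6.91342447e-02,
        4.82193811e-02, -8.39598351e-05]), 'eef_pos': array([ 238.0488429 , -577.71581012,  291.66613655]), 'tcp_rot': array([-3.14048588e+00, -9.50207769e-05,  3.90821468e-01]), 'ft_force': array([-0.96678895, -0.39371298,  0.38774786]), 'moment': array([0.04048858, 0.00101092, 0.03311018]), 'opening': 0.9984471431136569}
scene {'fx': 469.10949146391954, 'fy': 469.10949146391954, 'cx': 322.06226724594404, 'cy': 238.40821310421333, 'T': array([[-7.33385790e-01,  4.23827847e-01, -5.31521626e-01,
         1.05548377e+03],
       [ 6.79556039e-01,  4.35573239e-01, -5.90321559e-01,
         5.05579980e+02],
       [-1.86781196e-02, -7.94132174e-01, -6.07457997e-01,
         6.64929936e+02],
       [ 0.00000000e+00,  0.00000000e+00,  0.00000000e+00,
         1.00000000e+00]])}
top {'fx': 567.0733793434676, 'fy': 567.0733793434676, 'cx': 318.1536073792521, 'cy': 234.9100373403046, 'T': array([[-3.64318216e-03, -9.79014914e-01,  2.03756043e-01,
         3.53622297e+02],
       [-9.99983548e-01,  4.46950044e-03,  3.59540438e-03,
        -8.04139955e+01],
       [-4.43064223e-03, -2.03739592e-01, -9.79015091e-01,
         9.93411405e+02],
       [ 0.00000000e+00,  0.00000000e+00,  0.00000000e+00,
         1.00000000e+00]])}
```

View pics/scene0.png

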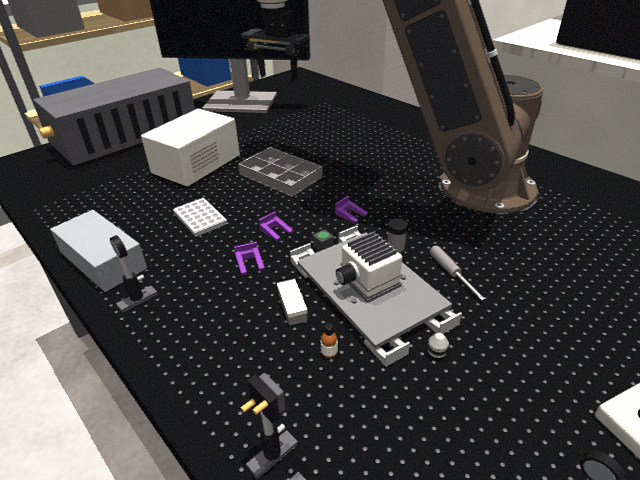

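View pics/top0.png

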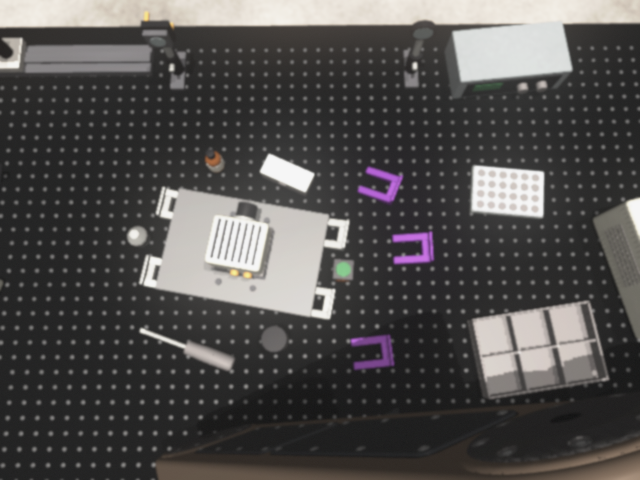

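The top picture shows the plate around pixel (245,250), white shims at its left and right edges, the objective at (137,236), the filter cube at (343,270) and purple look-alikes to the right. I'll measure the plate pose next.

```bash
cat > h.py <<'E'
import numpy as np, cv2
from cell import env, viewer, search_frame
def cloud(n):
    im,d=viewer.read_camera(n); c=viewer.get_calibration(n)
    v,u=np.mgrid[0:480,0:640]
    P=np.stack([(u-c['cx'])/c['fx']*d,(v-c['cy'])/c['fy']*d,d],-1)@c['T'][:3,:3].T+c['T'][:3,3]
    P[d==0]=np.nan
    return im,d,P
def proj(n,X):
    c=viewer.get_calibration(n); X=np.atleast_2d(X); p=(X-c['T'][:3,3])@c['T'][:3,:3]
    return np.c_[p[:,0]/p[:,2]*c['fx']+c['cx'],p[:,1]/p[:,2]*c['fy']+c['cy']]
E
python3 - <<'E'
from h import *
im,d,P=cloud("top")
np.save("P0.npy",P); 
hsv=cv2.cvtColor(im,cv2.COLOR_BGR2HSV)
z=P[...,2]
sub=np.zeros((480,640),bool); sub[180:325,150:340]=1
print("table z",np.nanmedian(z[100:150,50:150]),"plate z",np.nanmedian(z[220:280,175:200]))
m=sub&(abs(z-np.nanmedian(z[220:280,175:200]))<6)&(hsv[...,2]<190)&(hsv[...,2]>90)
m=cv2.morphologyEx(m.astype(np.uint8),cv2.MORPH_OPEN,np.ones((5,5)))
n,l,s,_=cv2.connectedComponentsWithStats(m); k=1+np.argmax(s[1:,4]); m=l==k
cv2.imwrite("pics/m.png",m*255)
pts=P[m][:,:2].astype(np.float32)
r=cv2.minAreaRect(pts); print(r, cv2.boxPoints(r)); print("plate z", np.median(P[m][:,2]))
for c in("top","scene"):
  for l in("plate","tab_1","corner_1","filter_cube","objective","canister","driver","oil_bottle","slide_box"):
    q=search_frame(c,l)
    for e in q[:6]:
        u,v=map(int,e['centre']); print(c,l,np.round(e['centre']),round(e['p'],2), P[v,u].round() if c=="top" else "")
big=cv2.resize(im[150:350,110:410],None,fx=2.6,fy=2.6,interpolation=cv2.INTER_CUBIC); cv2.imwrite("pics/big.png",big)
E
```

```text
table z -0.2343551559503112 plate z 31.859757859563274
((483.6518859863281, -107.01256561279297), (10.303091049194336, 10.541878700256348), 89.5387954711914) [[ 478.33963  -112.12152 ]
 [ 488.8812   -112.206375]
 [ 488.96414  -101.90361 ]
 [ 478.42258  -101.818756]]
plate z 33.58565067767245
top plate [170. 202.] 0.55 [620. 187.  18.]
top tab_1 [382. 350.] 0.92 [ 358. -184.   13.]
top tab_1 [166. 201.] 0.88 [620. 195.  15.]
top tab_1 [324. 304.] 0.72 [438. -86.  16.]
top tab_1 [419. 248.] 0.69 [ 537. -256.    1.]
top tab_1 [336. 235.] 0.67 [ 562. -109.   -1.]
top tab_1 [382. 190.] 0.67 [ 645. -193.    0.]
top corner_1 [242. 254.] 0.87 [508.  44. 117.]
top filter_cube [342. 271.] 0.92 [ 490. -117.   36.]
top objective [140. 234.] 0.86 [554. 230.  43.]
top canister [274. 336.] 0.83 [382.  -5.  66.]
top driver [203. 354.] 0.55 [353. 116.  27.]
top driver [244. 253.] 0.25 [508.  41. 113.]
top oil_bottle [213. 159.] 0.59 [685. 107.  59.]
top oil_bottle [274. 336.] 0.43 [382.  -5.  66.]
top slide_box [287. 173.] 0.61 [666. -20.  32.]
scene plate [376. 285.] 0.8 
scene plate [300. 255.] 0.74 
scene tab_1 [246. 254.] 0.96 
scene tab_1 [271. 226.] 0.79 
scene tab_1 [376. 287.] 0.74 
scene tab_1 [347. 232.] 0.66 
scene tab_1 [301. 256.] 0.64 
scene tab_1 [444. 326.] 0.57 
scene corner_1 [375. 288.] 0.66 
scene filter_cube [323. 238.] 0.67 
scene objective [441. 346.] 0.55 
scene objective [446. 262.] 0.38 
scene objective [375. 286.] 0.32 
scene driver [449. 264.] 0.75 
scene driver [446. 322.] 0.3 
scene oil_bottle [328. 345.] 0.81 
scene oil_bottle [399. 236.] 0.33 
scene slide_box [290. 302.] 0.64 [ WARN:0@2.264] global loadsave.cpp:1063 imwrite_ Unsupported depth image for selected encoder is fallbacked to CV_8U.
```

View pics/big.png

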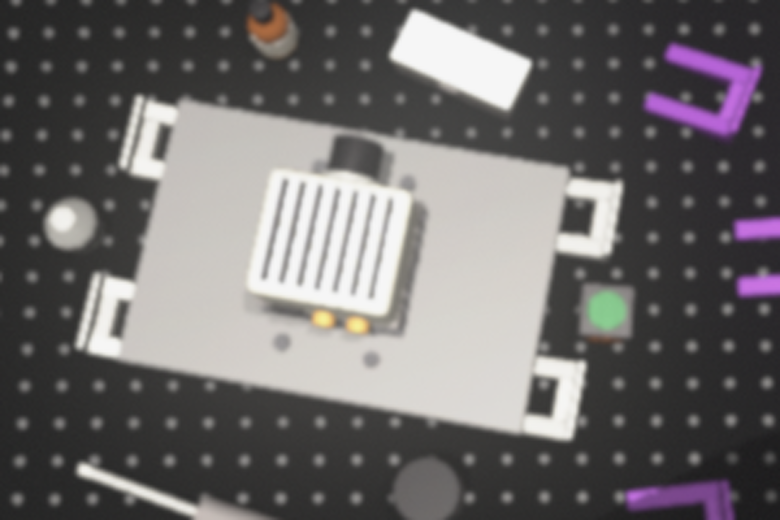

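```bash
cat >> h.py <<'E'
def ray(n,uv,z):
    c=viewer.get_calibration(n); uv=np.atleast_2d(uv)
    r=np.c_[(uv[:,0]-c['cx'])/c['fx'],(uv[:,1]-c['cy'])/c['fy'],np.ones(len(uv))]@c['T'][:3,:3].T
    t=c['T'][:3,3]; return t+r*((z-t[2])/r[:,2])[:,None]
E
python3 - <<'E'
from h import *
im,d,P=cloud("top"); z=P[...,2]
sub=np.zeros((480,640),bool); sub[175:330,135:352]=1
g=im.min(2)
m=(sub&(z>22)&(z<130)&((g>100)|(z>40))).astype(np.uint8)
m=cv2.morphologyEx(m,cv2.MORPH_CLOSE,np.ones((7,7)))
m=cv2.morphologyEx(m,cv2.MORPH_OPEN,np.ones((21,21)))
cv2.imwrite("pics/m1.png",cv2.resize(m*255,None,fx=1,fy=1))
cs,_=cv2.findContours(m,0,1); c=max(cs,key=cv2.contourArea)
r=cv2.minAreaRect(c); b=cv2.boxPoints(r); print(b, r)
q=ray("top",b,32.); print(q.round(1)); print([np.linalg.norm(q[i]-q[i-1]).round(1) for i in range(4)])
q2=ray("top",np.array([[178,99],[568,167],[524,433],[120,358]])/2.6+[110,150],32.); print(q2.round(1)); print([np.linalg.norm(q2[i]-q2[i-1]).round(1) for i in range(4)], q2.mean(0))
# per-edge line fits on z=32 plane using gray gradient: model fit of rectangle 
gray=cv2.GaussianBlur(cv2.cvtColor(im,6),(0,0),1).astype(float)
from scipy.ndimage import map_coordinates
from scipy.optimize import minimize
gx=cv2.Sobel(gray,6,1,0);gy=cv2.Sobel(gray,6,0,1)
def edges(p):
    cx,cy,a=p; R=np.array([[np.cos(a),-np.sin(a)],[np.sin(a),np.cos(a)]])
    A=[];N=[]
    for t in np.linspace(-125,125,80):
        A.append([-90,t]);N.append([-1,0]);A.append([90,t]);N.append([1,0])
    for t in np.r_[np.linspace(-30,30,30)]:
        A.append([t,-135]);N.append([0,-1]);A.append([t,135]);N.append([0,1])
    A=np.array(A,float)@R.T+[cx,cy]; N=np.array(N,float)@R.T
    return A,N
def prof(p):
    A,N=edges(p)
    f=lambda s: (lambda u: map_coordinates(gray,[u[:,1],u[:,0]],order=1))(proj("top",np.c_[A+s*N,np.full(len(A),32.)]))
    return -np.mean(np.clip(f(-3)-f(3),-20,100))
c0=q2.mean(0)
best=None
for a in np.radians(np.arange(-20,0,2)):
  o=minimize(prof,[c0[0],c0[1],a],method="Nelder-Mead",options=dict(initial_simplex=[[c0[0],c0[1],a],[c0[0]+5,c0[1],a],[c0[0],c0[1]+5,a],[c0[0],c0[1],a+.03]]))
  if best is None or o.fun<best.fun: best=o
print(best.x,best.fun)
p=best.x; np.save("plate.npy",p)
a=p[2];R=np.array([[np.cos(a),-np.sin(a)],[np.sin(a),np.cos(a)]])
ov=cv2.resize(im[150:350,110:410],None,fx=2.6,fy=2.6)
def dr(X,col):
    u=(proj("top",X)-[110,150])*2.6
    for x in u: cv2.circle(ov,(int(x[0]),int(x[1])),3,col,-1)
w=lambda L,z: np.c_[np.array(L,float)@R.T+p[:2],np.full(len(L),z)]
dr(w([(-90,-135),(-90,135),(90,135),(90,-135)],32.),(0,0,255))
cr=w([(-62,108),(-62,-108),(62,-108),(62,108)],32.); print("corners",cr.round(1)); dr(cr,(255,0,0))
for s in(0,10):
  dr(w([(-62,135+36-s),(-62,-171+s),(62,-171+s),(62,171-s)],32.),(0,255,0))
cv2.imwrite("pics/ov.png",ov)
E
```

```text
[[155.952 288.264]
 [174.544 186.008]
 [329.16  214.12 ]
 [310.568 316.376]] ((242.55599975585938, 251.19200134277344), (157.15086364746094, 103.93244934082031), 10.30484676361084)
[[462.3 199.3  32. ]
 [643.1 176.3  32. ]
 [590.7 -96.2  32. ]
 [413.8 -63.6  32. ]]
[np.float64(267.3), np.float64(182.2), np.float64(277.5), np.float64(179.8)]
[[639.2 169.2  32. ]
 [590.5 -95.   32. ]
 [413.6 -65.2  32. ]
 [463.3 199.   32. ]]
[np.float64(178.5), np.float64(268.7), np.float64(179.4), np.float64(268.9)] [526.63748936  51.99635774  32.        ]Traceback (most recent call last):
  File "<stdin>", line 34, in <module>
    res = _minimize_neldermead(fun, x0, args, callback, bounds=bounds,
                               **options)
    fxcc = func(xcc)
    fx = function(np.copy(x), *(wrapper_args + args))
  File "<stdin>", line 30, in prof
  File "<stdin>", line 29, in <lambda>
  File "h.py", line 10, in proj
    c=viewer.get_calibration(n); X=np.atleast_2d(X); p=(X-c['T'][:3,3])@c['T'][:3,:3]
ValueError: time passes only in moves, steps and waits
```

```bash
python3 - <<'E'
s=open('h.py').read()
s=s.replace("def cloud","from functools import cache\nCAL={n:viewer.get_calibration(n) for n in('top','scene')}\ndef cloud",1)
s=s.replace("c=viewer.get_calibration(n)","c=CAL[n]")
s+='''
PL=np.array([526.6,52.0,-0.183])
a=PL[2];R=np.array([[np.cos(a),-np.sin(a)],[np.sin(a),np.cos(a)]])
w=lambda L,z: np.c_[np.atleast_2d(np.array(L,float))@R.T+PL[:2],np.full(len(np.atleast_2d(L)),float(z))]
CR=w([(-62,108),(-62,-108),(62,-108),(62,108)],32.)
'''
open('h.py','w').write(s)
E
python3 - <<'E'
from h import *
for n,x0,y0,x1,y1 in(("top",110,150,410,350),("scene",260,200,500,380)):
  im,d=viewer.read_camera(n)
  f=2.6 if n=="top" else 3.3
  ov=cv2.resize(im[y0:y1,x0:x1],None,fx=f,fy=f,interpolation=cv2.INTER_CUBIC)
  def dr(X,col):
    for x in (proj(n,X)-[x0,y0])*f: cv2.circle(ov,(int(x[0]),int(x[1])),3,col,-1)
  dr(w([(-90,-135),(-90,135),(90,135),(90,-135),(0,135),(0,-135),(90,60),(90,-60),(-90,60),(-90,-60)],32.),(0,0,255))
  dr(CR,(255,0,0))
  for s in(0,10):
    dr(w([(-62,135+36-s),(-62,-171+s),(62,-171+s),(62,171-s)],32.),(0,255-15*s,0))
  cv2.imwrite(f"pics/ov{n}.png",ov)
print(CR.round(1)); print(env.state()['t'])
E
```

```text
[[485.3 169.5  32. ]
 [446.  -42.9  32. ]
 [567.9 -65.5  32. ]
 [607.2 146.9  32. ]]
1.2
```

View pics/ovtop.png

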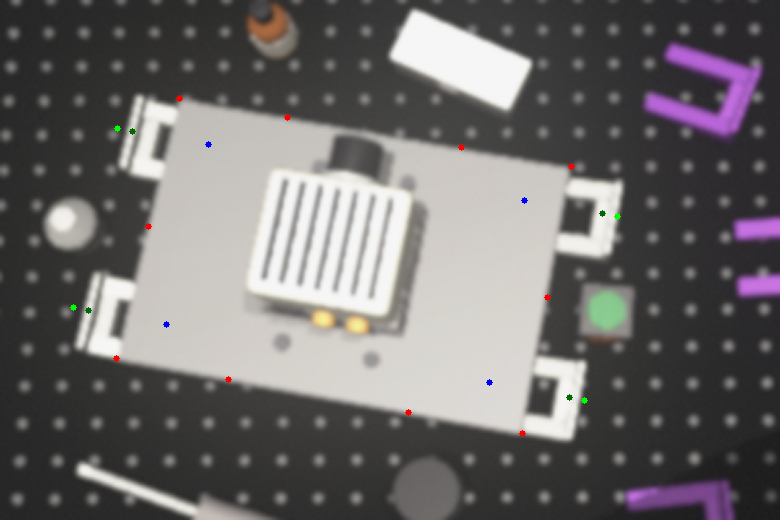

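View pics/ovscene.png

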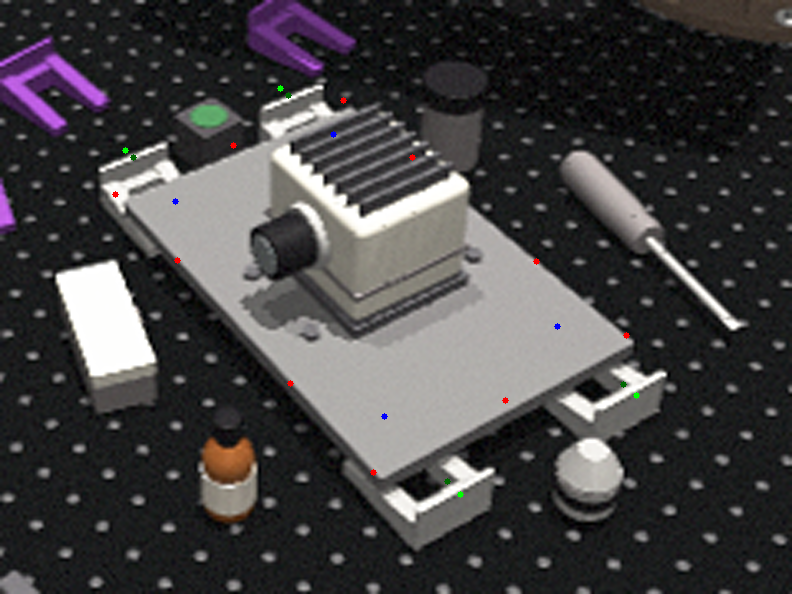

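The overlay fits well: red dots lie on the plate's corners and blue dots over the feet. Tool x along plate +y and tool y along plate +x keeps the gripper body clear of the camera unit. I'll turn and shut the fingers first.

```bash
python3 -m inch '{"hand":[0,0,0,0,0,0,0,0,0],"delta_pos":[[0,0,0],[0,0,0],[0,0,0],[0,0,0],[0,0,0],[0,0,0],[0,0,0],[0,0,0],[0,0,0]],"turn":[-0.1425,-0.1425,-0.1425,-0.1425,-0.1425,-0.1425,-0.1425,0,0]}'
cat >> h.py <<'E'
from scipy.spatial.transform import Rotation
def delta(x,y,tip):
    s=env.state(); Rm=Rotation.from_euler('xyz',s['tcp_rot']).as_matrix()
    d=np.array([x,y,tip+78.])-s['eef_pos']
    print('t',s['t'],'pos',s['eef_pos'].round(1),'rot',s['tcp_rot'].round(3),'F',s['ft_force'].round(2),'op',round(s['opening'],3),'delta_cm tool',(Rm.T@d/10).round(3))
E
python3 -c "
from h import *
delta(*CR[2][:2],62)
delta(*CR[1][:2],62)"
```

```text
t: 2.1
eef_pos: [238.1, -577.9, 292.2]
tcp_rot: [3.142, 0.0, 1.384]
ft_force: [0.4, 0.4, -0.4]
opening: 0.298
t 2.1 pos [ 238.1 -577.9  292.2] rot [3.142 0.    1.384] F [ 0.38  0.45 -0.41] op 0.298 delta_cm tool [56.476 22.89  15.222]
t 2.1 pos [ 238.1 -577.9  292.2] rot [3.142 0.    1.384] F [ 0.38  0.45 -0.41] op 0.298 delta_cm tool [56.43  10.49  15.221]
```

```bash
python3 -m inch '{"hand":[0,0,0,0,0,0,0,0,0,0,0,0,0,0,0,0,0,0,0,0],"delta_pos":[[3.53,1.43,0],[3.53,1.43,0],[3.53,1.43,0],[3.53,1.43,0],[3.53,1.43,0],[3.53,1.43,0],[3.53,1.43,0],[3.53,1.43,0],[3.53,1.43,0],[3.53,1.43,0],[3.53,1.43,0],[3.53,1.43,0],[3.53,1.43,0],[3.53,1.43,0],[3.53,1.43,0],[3.53,1.43,0],[0,0,3],[0,0,3],[0,0,3],[0,0,3]],"turn":[0,0,0,0,0,0,0,0,0,0,0,0,0,0,0,0,0,0,0,0]}'
python3 -c "
from h import *
delta(*CR[2][:2],34)"
```

```text
t: 4.1
eef_pos: [565.6, -63.8, 171.2]
tcp_rot: [3.141, 0.0, 1.385]
ft_force: [1.0, 0.7, -0.8]
opening: 0.005
t 4.1 pos [565.6 -63.8 171.2] rot [3.141 0.    1.385] F [ 1.02  0.65 -0.82] op 0.005 delta_cm tool [-0.121  0.252  5.925]
```

```bash
python3 -m inch '{"hand":[0,0,0,0,0],"delta_pos":[[0,0.2,2],[0,0,2],[0,0,1.7],[0,0,0],[0,0,0]],"turn":[0,0,0,0,0]}'
python3 -m inch '{"hand":[0,0,0],"delta_pos":[[0,0,0.1],[0,0,0.1],[0,0,0]],"turn":[0,0,0]}'
python3 -m inch '{"hand":[0,0],"delta_pos":[[0,0,0.1],[0,0,0]],"turn":[0,0]}'
```

```text
t: 4.6
eef_pos: [567.7, -64.4, 115.5]
tcp_rot: [-3.141, 0.0, 1.386]
ft_force: [-0.5, -0.7, 0.5]
opening: 0.007
t: 4.9
eef_pos: [567.7, -64.4, 113.8]
tcp_rot: [3.141, 0.0, 1.388]
ft_force: [0.2, 0.4, 0.1]
opening: 0.008
t: 5.1
eef_pos: [567.6, -64.4, 112.3]
tcp_rot: [3.141, 0.0, 1.388]
ft_force: [0.0, 0.8, 0.3]
opening: 0.009
```

```bash
for i in 1 2; do python3 -m inch '{"hand":[0,0],"delta_pos":[[0,0,0.1],[0,0,0]],"turn":[0,0]}'; done
python3 -m inch '{"hand":[0,0],"delta_pos":[[0,0,0.05],[0,0,0]],"turn":[0,0]}'
```

```text
t: 5.3
eef_pos: [567.5, -64.4, 111.1]
tcp_rot: [-3.141, 0.0, 1.388]
ft_force: [-0.4, 0.0, 0.3]
opening: -0.0
t: 5.5
eef_pos: [567.6, -64.3, 110.1]
tcp_rot: [-3.141, 0.0, 1.388]
ft_force: [-0.3, 0.6, -0.4]
opening: 0.007
t: 5.7
eef_pos: [567.6, -64.4, 109.7]
tcp_rot: [3.142, 0.0, 1.388]
ft_force: [-0.4, 0.6, -1.0]
opening: 0.001
```

```bash
for i in 1 2 ; do python3 -m inch '{"hand":[0,0],"delta_pos":[[0,0,0.05],[0,0,0]],"turn":[0,0]}'; done
```

```text
t: 5.9
eef_pos: [567.6, -64.4, 109.3]
tcp_rot: [3.141, 0.0, 1.388]
ft_force: [0.2, -0.8, 1.2]
opening: 0.003
t: 6.1
eef_pos: [567.7, -64.4, 108.8]
tcp_rot: [3.141, 0.0, 1.388]
ft_force: [-0.6, -0.0, 3.1]
opening: 0.007
```

```bash
for i in 1 2 ; do python3 -m inch '{"hand":[0,0],"delta_pos":[[0,0,0.05],[0,0,0]],"turn":[0,0]}'; done
```

```text
t: 6.3
eef_pos: [567.7, -64.4, 108.3]
tcp_rot: [3.141, 0.0, 1.388]
ft_force: [0.6, -0.5, 3.2]
opening: 0.005
t: 6.5
eef_pos: [567.7, -64.4, 107.8]
tcp_rot: [3.141, 0.0, 1.388]
ft_force: [0.3, -1.5, 3.3]
opening: 0.005
```

```bash
for i in 1 2 3; do python3 -m inch '{"hand":[0,0],"delta_pos":[[0,0,0.05],[0,0,0]],"turn":[0,0]}'; done
```

```text
t: 6.7
eef_pos: [567.7, -64.4, 107.3]
tcp_rot: [3.141, 0.0, 1.388]
ft_force: [1.4, -2.6, 3.2]
opening: 0.004
t: 6.9
eef_pos: [567.8, -64.5, 106.8]
tcp_rot: [3.141, 0.0, 1.388]
ft_force: [0.5, -2.2, 4.9]
opening: 0.005
t: 7.1
eef_pos: [567.8, -64.5, 106.3]
tcp_rot: [3.141, 0.0, 1.388]
ft_force: [1.1, -2.8, 4.9]
opening: 0.004
```

```bash
for i in 1 2 3; do python3 -m inch '{"hand":[0,0],"delta_pos":[[0,0,0.05],[0,0,0]],"turn":[0,0]}'; done
python3 -m inch '{"hand":[0,0,0,0,0,0],"delta_pos":[[0,0,-0.3],[0,0,-2],[0,0,-2],[-0.1,-4.1,0],[0,-4.1,0],[0,-4.2,0]],"turn":[0,0,0,0,0,0]}'
python3 -c "
from h import *
delta(*CR[1][:2],33)"
```

```text
t: 7.3
eef_pos: [567.8, -64.5, 106.0]
tcp_rot: [3.141, 0.0, 1.388]
ft_force: [0.9, -3.1, 7.1]
opening: 0.005
t: 7.5
eef_pos: [567.8, -64.5, 105.8]
tcp_rot: [3.141, 0.0, 1.388]
ft_force: [-0.6, -2.8, 11.1]
opening: 0.004
t: 7.7
eef_pos: [567.8, -64.5, 105.6]
tcp_rot: [3.14, 0.0, 1.388]
ft_force: [-1.5, -2.0, 14.6]
opening: 0.002
t: 8.3
eef_pos: [443.4, -42.2, 147.4]
tcp_rot: [-3.14, -0.0, 1.388]
ft_force: [-0.0, 0.5, -0.7]
opening: 0.005
t 8.3 pos [443.4 -42.2 147.4] rot [-3.14  -0.     1.388] F [-0.01  0.5  -0.67] op 0.005 delta_cm tool [-0.02   0.273  3.641]
```

Corner 3 gave about 3.5 mm between 3 and 7 N, then went hard, which is what the soft foot should do. I'll press corner 2 as a control.

```bash
python3 -m inch '{"hand":[0,0,0,0,0],"delta_pos":[[0,0.2,1.8],[0,0,1.7],[0,0,0.15],[0,0,0],[0,0,0]],"turn":[0,0,0,0,0]}'
for i in 1 2 3 4; do python3 -m inch '{"hand":[0,0],"delta_pos":[[0,0,0.05],[0,0,0]],"turn":[0,0]}'; done
```

```text
t: 8.8
eef_pos: [447.5, -43.2, 111.5]
tcp_rot: [-3.142, 0.0, 1.388]
ft_force: [0.1, -0.2, 1.0]
opening: 0.007
t: 9.0
eef_pos: [447.6, -43.2, 111.1]
tcp_rot: [3.141, 0.0, 1.388]
ft_force: [0.0, -0.4, -0.3]
opening: 0.004
t: 9.2
eef_pos: [447.4, -43.2, 110.3]
tcp_rot: [3.141, 0.0, 1.388]
ft_force: [-0.5, -0.2, 0.4]
opening: 0.003
t: 9.4
eef_pos: [447.5, -43.2, 109.8]
tcp_rot: [3.141, 0.0, 1.388]
ft_force: [-0.4, -0.9, 1.4]
opening: 0.005
t: 9.6
eef_pos: [447.4, -43.2, 109.6]
tcp_rot: [3.141, 0.0, 1.388]
ft_force: [-1.0, 0.2, 10.0]
opening: 0.005
```

```bash
for i in 1; do python3 -m inch '{"hand":[0,0],"delta_pos":[[0,0,0.05],[0,0,0]],"turn":[0,0]}'; done
```

```text
t: 9.8
eef_pos: [447.4, -43.2, 109.5]
tcp_rot: [3.141, 0.0, 1.388]
ft_force: [-3.0, 0.3, 18.0]
opening: 0.006
```

Corner 2 is firm, rising to 18 N with almost no give, so corner 3 is the soft one. Next I'll lift and move outside tab 3.

```bash
python3 -m inch '{"hand":[0,0,0,0,0,0,0,0,0,0],"delta_pos":[[0,0,-0.3],[0,0,-2],[0,0,-2],[0,0,-2],[-2,3,0],[-2,3,0],[-2.5,3,0],[-2.5,3,0],[0,0,0],[0,0,0]],"turn":[0,0,0,0,0,0,0,0,0,0]}'
python3 - <<'E'
from h import *
delta(*w((62,-197),0)[0][:2],10)
im,d,P=cloud("top"); cv2.imwrite("pics/now.png",cv2.resize(im[150:350,200:460],None,fx=3,fy=3))
g=im.min(2); z=P[...,2]
# tab tops: high bright pixels outside plate
L=(P[...,:2]-PL[:2])@R
m=(g>130)&(abs(abs(L[...,1])-155)<22)&(z>20)&(z<45)
for sx,sy in((-62,1),(-62,-1),(62,-1),(62,1)):
    k=m&(abs(L[...,0]-sx)<30)&(L[...,1]*sy>0)
    print(sx,sy,k.sum(),np.percentile(L[k],[5,50,95],axis=0).round(1).tolist() if k.any() else "")
for e in search_frame("top","filter_cube")[:1]: print(e, (ray("top",e['centre'],34)[0,:2]-PL[:2])@R)
E
```

```text
t: 10.8
eef_pos: [548.8, -153.8, 171.2]
tcp_rot: [-3.14, -0.0, 1.387]
ft_force: [-1.0, 0.5, 0.3]
opening: 0.006
t 10.8 pos [ 548.8 -153.8  171.2] rot [-3.14  -0.     1.387] F [-1.    0.5   0.27] op 0.006 delta_cm tool [0.131 0.28  8.316]
-62 1 0 
-62 -1 0 
62 -1 0 
62 1 189 [[38.7, 133.5], [59.8, 159.9], [85.2, 163.2]]
```

View pics/now.png

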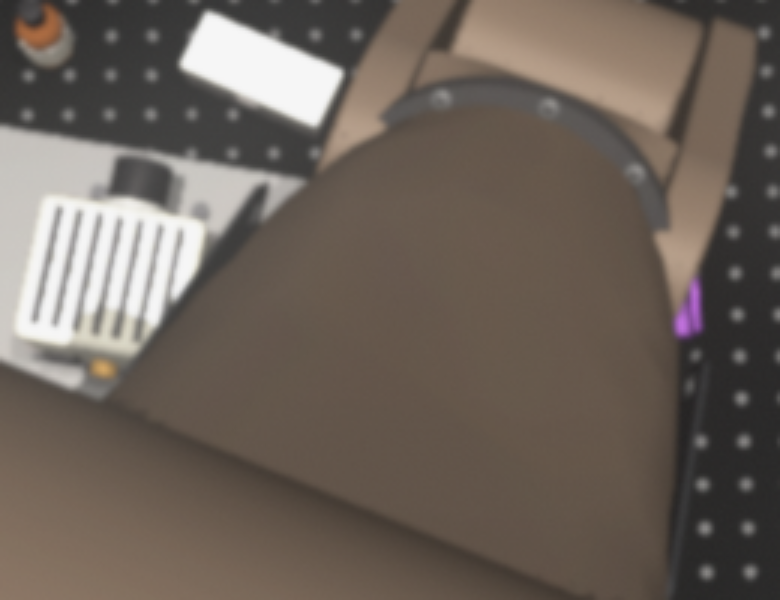

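The arm hides tab 3 from above, but the measured geometry leaves about 16 mm of clearance outside even a fully-out tab. I'll lower now.

```bash
python3 -m inch '{"hand":[0,0,0,0,0,0],"delta_pos":[[0.1,0.25,2],[0,0,2],[0,0,2],[0,0,1.8],[0,0,0.5],[0,0,0]],"turn":[0,0,0,0,0,0]}'
python3 - <<'E'
from h import *
delta(*w((62,-149),0)[0][:2],10)
im,d=viewer.read_camera("scene"); cv2.imwrite("pics/now2.png",cv2.resize(im[150:330,220:460],None,fx=3.3,fy=3.3))
E
```

```text
t: 11.5
eef_pos: [551.3, -152.3, 88.5]
tcp_rot: [-3.14, -0.0, 1.389]
ft_force: [0.2, -0.9, -0.5]
opening: 0.004
t 11.5 pos [ 551.3 -152.3   88.5] rot [-3.14  -0.     1.389] F [ 0.23 -0.9  -0.48] op 0.004 delta_cm tool [4.738 0.057 0.052]
```

View pics/now2.png

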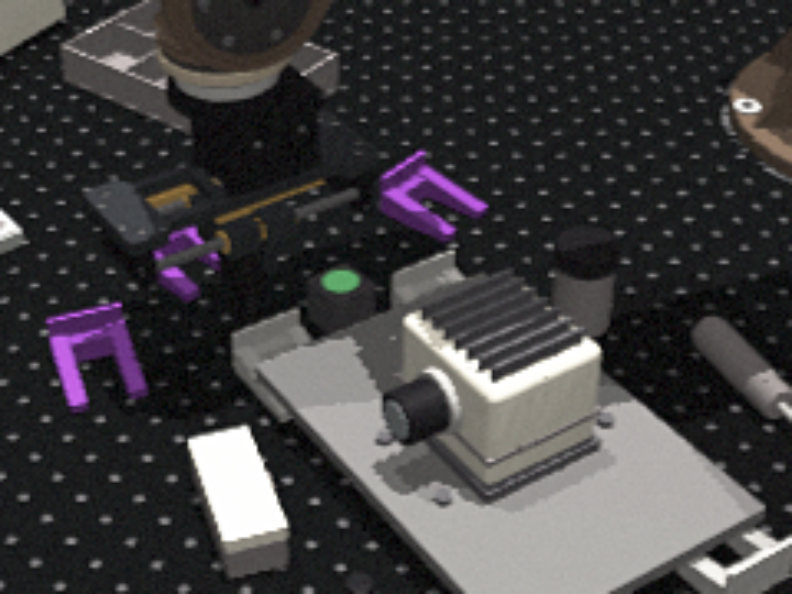

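The gripper stands outside the far-right tab (260,330), clear of the cube and the purple parts. I'll push inward in steps.

```bash
python3 -m inch '{"hand":[0,0,0,0,0,0],"delta_pos":[[0.5,0,0],[0.4,0,0],[0.4,0,0],[0.4,0,0],[0.3,0,0],[0,0,0]],"turn":[0,0,0,0,0,0]}'
python3 -m inch '{"hand":[0,0,0,0,0],"delta_pos":[[0.3,0,0],[0.3,0,0],[0.3,0,0],[0.3,0,0],[0,0,0]],"turn":[0,0,0,0,0]}'
python3 -m inch '{"hand":[0,0,0],"delta_pos":[[0.3,0,0],[0.2,0,0],[0,0,0]],"turn":[0,0,0]}'
python3 -c "
from h import *
delta(*w((62,-149),0)[0][:2],10)"
```

```text
t: 12.15
eef_pos: [555.5, -132.9, 88.9]
tcp_rot: [3.141, 0.0, 1.389]
ft_force: [-0.2, -0.3, -0.9]
opening: 0.003
t: 12.65
eef_pos: [557.6, -121.0, 88.7]
tcp_rot: [3.141, -0.0, 1.388]
ft_force: [-0.2, -0.1, 0.9]
opening: 0.004
t: 12.95
eef_pos: [558.5, -116.2, 88.7]
tcp_rot: [-3.142, -0.0, 1.388]
ft_force: [-0.6, -0.0, 0.0]
opening: 0.004
t 12.95 pos [ 558.5 -116.2   88.7] rot [-3.142 -0.     1.388] F [-0.57 -0.    0.01] op 0.004 delta_cm tool [1.063 0.005 0.067]
```

```bash
python3 - <<'E'
from h import *
im,d,P=cloud("scene"); cv2.imwrite("pics/now3.png",cv2.resize(im[200:300,260:380],None,fx=6,fy=6,interpolation=cv2.INTER_CUBIC))
L=(P[...,:2]-PL[:2])@R
for v in range(224,290,4):
    print(v,[(u,*L[v,u].round().astype(int).tolist(),int(P[v,u,2])) for u in range(284,330,6)])
E
```

```text
224 [(284, 110, -133, 131), (290, 98, -131, 127), (296, 81, -138, 116), (302, 68, -137, 112), (308, 57, -132, 111), (314, 47, -124, 111), (320, 33, -125, 105), (326, -55, -241, 1)]
228 [(284, 110, -134, 121), (290, 84, -161, 94), (296, 85, -132, 112), (302, 74, -127, 110), (308, 60, -127, 105), (314, 49, -122, 103), (320, -35, -236, 0), (326, -46, -227, 0)]
232 [(284, 45, -271, 0), (290, 97, -136, 104), (296, 86, -130, 103), (302, 76, -124, 103), (308, 63, -123, 98), (314, -16, -234, -2), (320, -2, -182, 35), (326, -14, -176, 34)]
236 [(284, 114, -129, 106), (290, 102, -127, 102), (296, 72, -159, 69), (302, 77, -124, 93), (308, 49, -149, 66), (314, 16, -180, 32), (320, 7, -169, 35), (326, -6, -164, 34)]
240 [(284, 59, -245, -1), (290, 48, -235, 0), (296, 71, -162, 56), (302, 65, -145, 64), (308, 49, -148, 56), (314, 15, -182, 19), (320, 13, -158, 34), (326, 3, -151, 34)]
244 [(284, 67, -230, 0), (290, 57, -220, 1), (296, 69, -167, 41), (302, 64, -148, 52), (308, 21, -200, 0), (314, 16, -181, 8), (320, 13, -159, 22), (326, 1, -153, 21)]
248 [(284, 74, -218, 0), (290, 62, -210, 0), (29
[... 1100 characters left out ...]
68, -72, 30), (326, 60, -62, 34)]
276 [(284, 120, -134, 0), (290, 108, -128, -2), (296, 99, -119, 0), (302, 89, -111, 0), (308, 84, -94, 10), (314, 86, -66, 33), (320, 75, -60, 32), (326, 64, -55, 30)]
280 [(284, 126, -121, 0), (290, 132, -82, 33), (296, 105, -109, 0), (302, 95, -101, 0), (308, 86, -91, 3), (314, 88, -63, 25), (320, 80, -52, 30), (326, 71, -45, 31)]
284 [(284, 148, -77, 34), (290, 137, -74, 31), (296, 127, -67, 31), (302, 101, -91, 0), (308, 91, -82, 1), (314, 80, -76, 0), (320, 87, -42, 30), (326, 78, -33, 33)]
288 [(284, 153, -69, 32), (290, 143, -61, 34), (296, 133, -56, 33), (302, 108, -79, 1), (308, 98, -71, 2), (314, 86, -67, 0), (320, 90, -37, 24), (326, 84, -25, 32)]
```

View pics/now3.png

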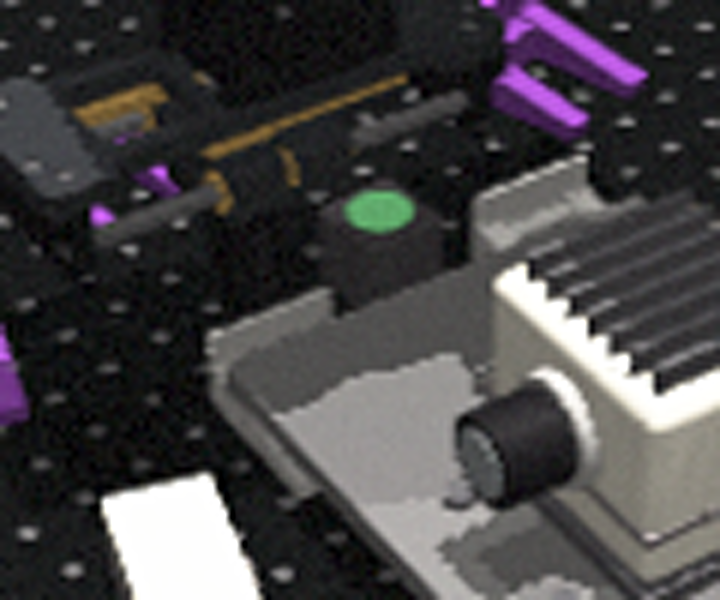

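Tab 3 has moved inward ahead of the finger and is now roughly 7–10 mm from the plate edge. The finger moved the right tab, and the cube and the neighbouring shim are unmoved. Continuing.

```bash
python3 -m inch '{"hand":[0,0,0,0],"delta_pos":[[0.2,0,0],[0.2,0,0],[0.2,0,0],[0,0,0]],"turn":[0,0,0,0]}'
for i in 1 2; do python3 -m inch '{"hand":[0,0],"delta_pos":[[0.1,0,0],[0,0,0]],"turn":[0,0]}'; done
```

```text
t: 13.4
eef_pos: [559.5, -110.4, 88.7]
tcp_rot: [-3.141, -0.0, 1.388]
ft_force: [0.5, -0.6, -0.5]
opening: 0.003
t: 13.6
eef_pos: [559.7, -109.6, 88.7]
tcp_rot: [-3.141, 0.0, 1.388]
ft_force: [-0.6, -1.2, -1.7]
opening: 0.005
t: 13.8
eef_pos: [559.9, -108.6, 88.7]
tcp_rot: [-3.141, 0.0, 1.388]
ft_force: [-1.2, -2.2, -1.6]
opening: 0.004
```

```bash
for i in 1 2 3; do python3 -m inch '{"hand":[0,0],"delta_pos":[[0.1,0,0],[0,0,0]],"turn":[0,0]}'; done; python3 -c "
from h import *
s=env.state(); print((s['eef_pos'][:2]-PL[:2])@R)
im,d=viewer.read_camera('scene'); cv2.imwrite('pics/now4.png',cv2.resize(im[200:300,260:380],None,fx=6,fy=6,interpolation=cv2.INTER_CUBIC))"
```

```text
t: 14.0
eef_pos: [560.0, -107.6, 88.7]
tcp_rot: [-3.141, 0.0, 1.388]
ft_force: [-1.0, -1.8, -2.3]
opening: 0.007
t: 14.2
eef_pos: [560.2, -106.6, 88.7]
tcp_rot: [-3.141, 0.0, 1.388]
ft_force: [-1.9, -1.7, -1.4]
opening: 0.002
t: 14.4
eef_pos: [560.4, -105.6, 88.7]
tcp_rot: [-3.142, 0.0, 1.388]
ft_force: [-1.5, -1.6, -1.2]
opening: 0.003
[  61.95280771 -148.85336385]
```

View pics/now4.png

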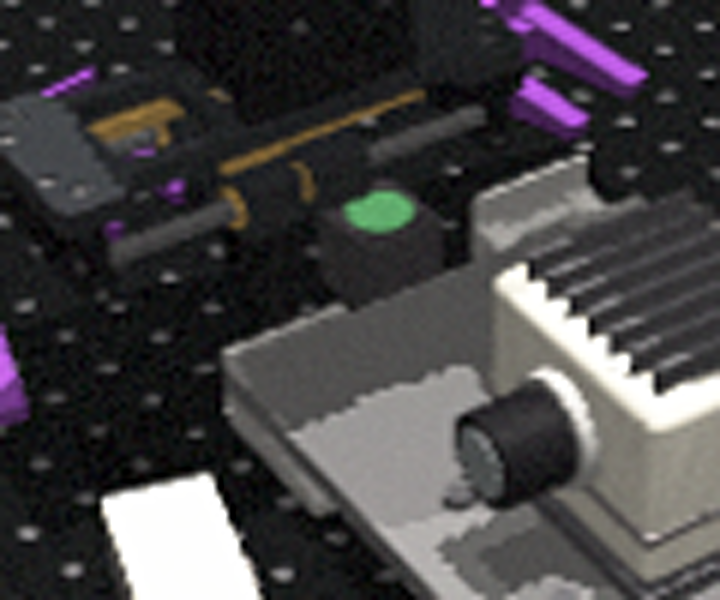

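```bash
for i in 1 2; do python3 -m inch '{"hand":[0,0],"delta_pos":[[0.05,0,0],[0,0,0]],"turn":[0,0]}'; done
```

```text
t: 14.65
eef_pos: [560.5, -105.2, 88.7]
tcp_rot: [-3.142, 0.0, 1.388]
ft_force: [1.0, -2.6, -2.5]
opening: 0.002
t: 14.85
eef_pos: [560.6, -104.8, 88.8]
tcp_rot: [3.142, 0.0, 1.388]
ft_force: [-0.9, -2.7, -1.5]
opening: 0.003
```

```bash
for i in 1 2; do python3 -m inch '{"hand":[0,0],"delta_pos":[[0.05,0,0],[0,0,0]],"turn":[0,0]}'; done
```

```text
t: 15.05
eef_pos: [560.7, -104.2, 88.7]
tcp_rot: [3.142, 0.0, 1.388]
ft_force: [-1.2, -3.6, -1.1]
opening: 0.006
t: 15.25
eef_pos: [560.8, -104.0, 88.8]
tcp_rot: [3.142, 0.0, 1.388]
ft_force: [-2.3, -4.5, -0.9]
opening: 0.004
```

```bash
for i in 1 2; do python3 -m inch '{"hand":[0,0],"delta_pos":[[0.05,0,0],[0,0,0]],"turn":[0,0]}'; done; python3 -c "
from h import *
s=env.state(); print((s['eef_pos'][:2]-PL[:2])@R)
im,d=viewer.read_camera('scene'); cv2.imwrite('pics/now5.png',cv2.resize(im[200:300,260:380],None,fx=6,fy=6,interpolation=cv2.INTER_CUBIC))"
```

```text
t: 15.45
eef_pos: [560.8, -103.9, 88.8]
tcp_rot: [3.142, 0.001, 1.388]
ft_force: [-2.3, -8.3, -1.5]
opening: 0.003
t: 15.65
eef_pos: [560.8, -103.8, 88.8]
tcp_rot: [-3.142, 0.001, 1.389]
ft_force: [-4.8, -12.7, -0.7]
opening: 0.007
[  61.99899175 -146.98763022]
```

View pics/now5.png

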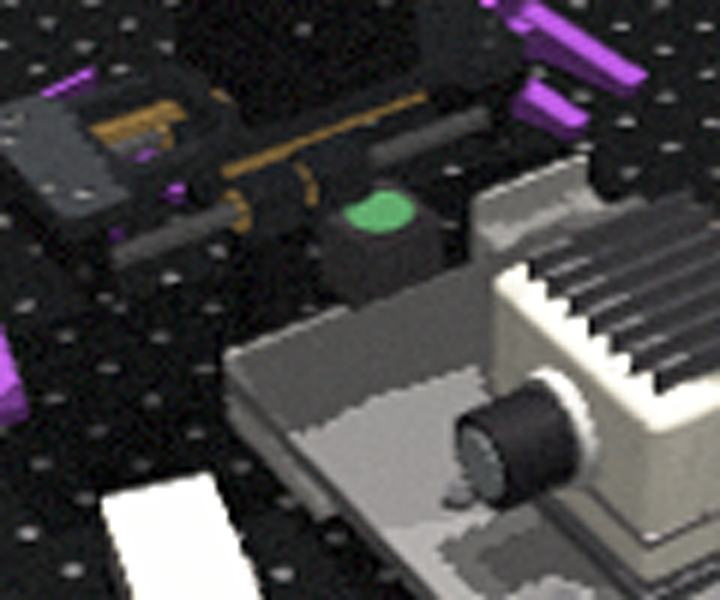

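The hard stop came at about 13 N with no further travel, and the tab lies flush. I'll hold, back off, lift and look from above.

```bash
python3 -m inch '{"hand":[0,0,0,0,0,0,0,0,0,0,0,0,0,0,0,0],"delta_pos":[[0,0,0],[0,0,0],[-0.3,0,0],[-1,0,0],[-1.5,0,0],[0,0,-3],[0,0,-4],[0,0,-4],[0,0,-4],[0,0,-4],[-4,0,0],[-4,0,0],[-4,-2,0],[-4,-2,0],[-4,-2,0],[-4,-2,0]],"turn":[0,0,0,0,0,0,0,0,0,0,0,0,0,0,0,0]}'
python3 -m inch '{"hand":[0,0,0,0,0,0,0,0,0],"delta_pos":[[-4,-2,0],[-4,-2,0],[-4,-2,0],[-4,-2,0],[-4,-2,0],[-4,-2,0],[0,0,0],[0,0,0],[0,0,0]],"turn":[0,0,0,0,0,0,0,0,0]}'
python3 - <<'E'
from h import *
im,d,P=cloud("top"); cv2.imwrite("pics/end.png",cv2.resize(im[150:350,110:410],None,fx=2.6,fy=2.6,interpolation=cv2.INTER_CUBIC))
P0=cv2.imread("pics/top0.png"); df=cv2.absdiff(im,P0).max(2); cv2.imwrite("pics/df.png",cv2.resize(cv2.convertScaleAbs(df[150:350,110:410],alpha=3),None,fx=2.6,fy=2.6))
L=(P[...,:2]-PL[:2])@R
k=(abs(abs(L[...,0])-70)<15)&(abs(L[...,1])<125)&(abs(P[...,2]-32)<8)
A=np.c_[L[k],np.ones(k.sum())]; print("tilt",np.linalg.lstsq(A,P[k][:,2],rcond=None)[0])
A0=np.load("P0.npy"); L0=(A0[...,:2]-PL[:2])@R; k=(abs(abs(L0[...,0])-70)<15)&(abs(L0[...,1])<125)&(abs(A0[...,2]-32)<8)
print("tilt0",np.linalg.lstsq(np.c_[L0[k],np.ones(k.sum())],A0[k][:,2],rcond=None)[0])
E
```

```text
t: 17.3
eef_pos: [431.9, -353.8, 278.9]
tcp_rot: [3.141, 0.0, 1.388]
ft_force: [-0.1, -0.6, 0.7]
opening: 0.006
t: 18.2
eef_pos: [272.1, -565.6, 278.7]
tcp_rot: [3.142, -0.0, 1.388]
ft_force: [-0.4, -0.1, -0.3]
opening: -0.001
tilt [-9.83065085e-04 -5.34650929e-04  3.20504224e+01]
tilt0 [-5.73166705e-04 -4.14482253e-04  3.20088615e+01]
```

View pics/end.png

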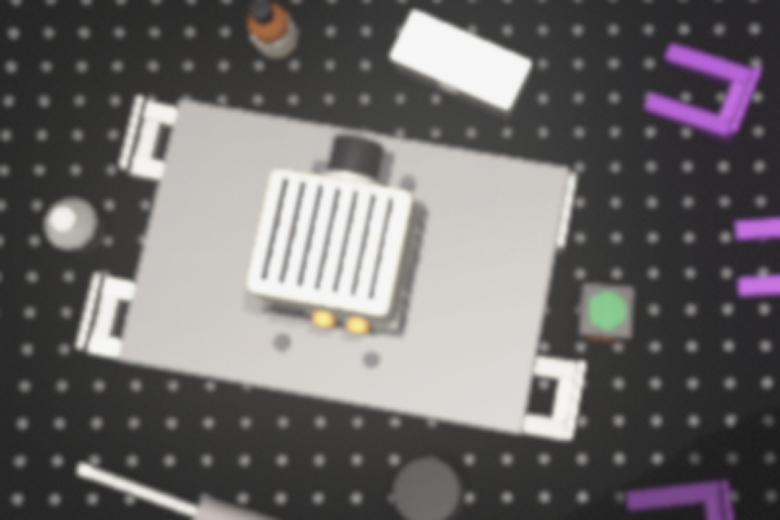

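View pics/df.png

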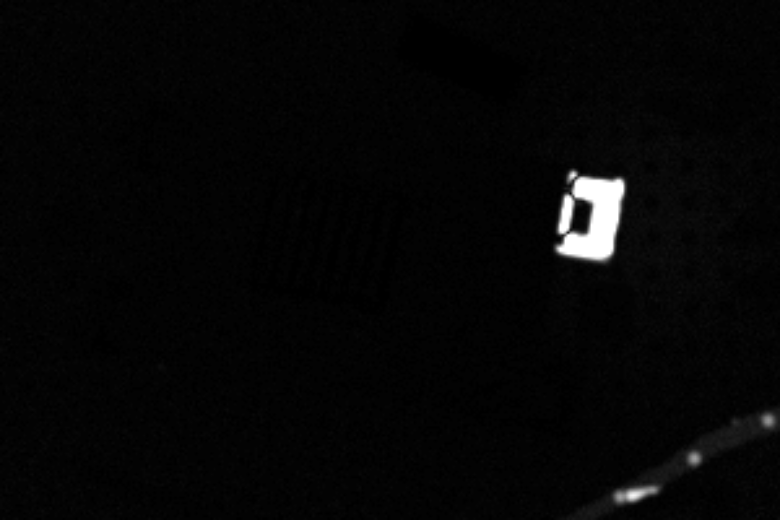

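The difference picture shows only shim 3 changed (570–620, 180–260), plus an arm shadow at the lower right. Its tab now lies along the plate edge, and the plate and everything else are unmoved. Handing in.

```bash
python3 -c "
from cell import ticket
print(ticket.job_done())"
```

```text
the job is handed in; nothing more can be done
None
```

The soft foot is at the far right corner (corner_3). I pushed that corner's shim home and handed the job in at about 18 s; no verdict was reported.

- **Finding the corner:** Corner 3 gave about 3.5 mm between 3 and 7 N, then went hard. I pressed corner 2 as a control, and it went straight to 18 N with almost no give. I did not press corners 1 and 4.
- **Pushing the shim:** I pushed shim 3 in along the plate's y until it met its stop, where the force rose to about 13 N with no further travel. I then backed off, lifted and moved the arm clear.
- **Last checks:** Comparing the top pictures before and after, only shim 3 had changed, apart from an arm shadow. Its tab lies along the plate's edge. The plate's fitted tilt was about 0.001 rad, and the wrist force was back near zero.
- **What disagreed:** The wrist force read near zero early in the push although the tab was already moving, so I relied on the scene picture there. My plate outline also sat about 3 mm off in the scene camera, while it fitted well in the top one.

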